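Start the packing-bench roller conveyor

ROBOT

A 6-joint arm with a two-finger parallel gripper is mounted at the origin on the work surface. World frame = base frame: x ahead of the robot, y to its left, z up, the work surface at z = 0. Lengths are in m, angles in degrees, forces in N, time in s.
With the tool pointing down it reaches from about 0.4 to 0.825 m from the base axis. Payload 7 kg.
Tool frame: the origin (TCP) lies midway between the tips of the shut fingers; the grasp point (between the pads) lies 19 mm behind it; z points along the fingers, y is the line along which they close (so a half turn about z gives the same grasp; the last joint's range is limited). The gripper opens to 88 mm and grips with 3 to 60 N. Pads are 19 mm wide; open, the fingers measure 130 mm over their backs; the gripper's body (78 mm by 193 mm) begins 47 mm behind the grasp point.
Start: joints at [81.538, 20.546, 0.682, 0, -70.136, -16.507], TCP at [0.285, 0.612, 0.227] pointing down, gripper open.
Joint ranges: [-176.03, 176.03], [-82.01, 121.73], [-58.28, 71.71], [-173.87, 95.51], [-174.79, -0.11], [-173.66, 173.66]. Speed limits (degrees/s): [136.94, 136.94, 172.46, 180, 180, 180].

INTERFACE

Orientations are given as [roll, pitch, yaw] about the fixed x, y, z axes, in that order (R = Rz(yaw) Ry(pitch) Rx(roll)).
In Python, from plant import * gives the robot as it stands.
- The arm moves only by the tool move_arm, never from a script. Its argument "commands" is a list of rows, each a list of 7 numbers: the shift along the world's x, y, z in mm, then the turn, a rotation vector about the world's x, y, z in degrees, then the opening in per cent of the stroke, from 0 (shut) to 100 (fully open). In form: [[x, y, z, rx, ry, rz, fingers], ...]. A call has 1 to 20 rows; each row shifts and turns the commanded pose from where the row before left it; what a row does not reach is not made up. A row lasts 1/10 s, in which the tool goes at most 50 mm and 8.59 degrees, less where a joint would pass 70% of its speed; a pose out of reach is approached as far as the arm can. A call with a gripper value outside its range is refused whole. The fingers move at their own pace and stop on an object; "squeeze" is the grip in N (left out, the last holds). Time passes only in rows, so rows that do not move let the fingers close. It gives the time, the measured TCP pose, the force and the opening at its end, in the units of the state.
- get_state(): the state, without advancing time (a new reading comes with each control period).
- capture(name): name is "scene" or "top" or "wrist"; returns a dict with "frame" (420x560x3 uint8, blue, green, red), "camera_matrix" (3x3 intrinsics, pixels), "world_to_cam" (4x4, takes a point from world to camera coordinates); the wrist camera has in their place "tool_from_camera" (4x4, takes a point from camera to tool coordinates, whose origin is the TCP and whose axes are the flange's). Camera axes: x right, y up, looking along -z (the intrinsics and any distortion apply to the point x, -y, -z); pixel columns grow to the right and rows downward; lengths in m; the calibration is good to about 2 mm. A picture is of the moment at which its call begins: read the wrist's pose just before it. There is no depth.
- close_job(): hands the job in, once; it reports no verdict.
The state is a dict: "time_s": time; "joints": joint angles; "qd": joint speeds; "joint_torque": joint torques, N m; "tcp_pos": TCP position; "eef_rot": TCP orientation; "contact_force": force on the tool from outside, world axes, zero at the start; "moment": the same for the moment, N m; "gripper_width": finger opening in m.
Only numpy, scipy, OpenCV 4.12 (cv2) and the standard library are available. Lean on these libraries where they do the work, as an engineer would, in place of code of your own. Each camera call takes 0.05 s, during which the arm holds its last target. There are 200 camera calls.

TASK

Start the roller conveyor using only the closed fingertips: first press the red rocker on the grey power box fully over to its ON end (the end with the white bar), then press the blue lane key all the way down so that it stays down, and last press the green start button on the orange pendant fully in for about half a second and let it come back out. Keep to this order, do not press the yellow key or the black stop button, and leave the rocker on and the blue key down. Do not pick up or push away the pendant, and leave the other things on the bench where they stand.

Things in the scene. Friction and masses are not known exactly. Their poses are not given: they have to be found in the camera images.
- power_box: Grey metal box fixed to the bench, 124 (its x) x 96 (its y) x 45 mm high, origin at the centre of its underside; carries the red rocker in the middle of its top. It may be turned any way round.
- rocker (a joint): Angle of the red rocker: -0.2 rad is off, +0.2 rad is fully on. Shallow V-shaped paddle 84 mm long (along the box's x) and 44 mm wide, pivoting about the box's y axis at 57 mm above the bench. Each half slopes up by 0.2 rad from the middle, so fully on, the ON half is level with its face 57 mm above the bench; in the off state the ON half stands up at 0.4 rad. Pressing down at rocker_on takes about 3 to 4 N over about 12 mm of travel. Friction holds it where it is left.
- rocker_on (a point): Point on the upper face of the ON half of the red rocker (the half towards the box's +x, with a white bar across it), 30 mm from the pivot; moves with the rocker. Press here, straight down.
- rocker_off (a point): The matching point on the upper face of the plain OFF half, 30 mm from the pivot.
- lane_box: White metal box fixed to the bench, 84 (its x) x 144 (its y) x 45 mm high, origin at the centre of its underside; carries the blue key 40 mm to its +y and the yellow key 40 mm to its -y. It may be turned any way round.
- blue_key (a joint): How far the blue key is pressed in: 0 up, 0.008 m fully down. Moves straight down, takes about 4 N, and friction keeps it where it is left.
- blue_key_top (a point): Centre of the top face of the blue key, a 30 x 30 mm square cap; 59 mm above the bench when up, 51 mm when down (still 6 mm above the box). Moves with the key.
- yellow_key (a joint): The same for the yellow key, which is not to be pressed.
- yellow_key_top (a point): Centre of the top face of the yellow key, same size as the blue one, 80 mm from it.
- pendant: Loose orange hand pendant lying flat on the bench, 150 (its x) x 74 (its y) x 36 mm high, about 0.6 kg, origin at the centre of its underside; green button 40 mm to its +x, black button 40 mm to its -x. To be left lying; pressing a button straight down does not tip it. It may be turned any way round.
- green_button (a joint): How far the green start button is pressed in: 0 out, 0.008 m fully in. Spring button: from about 1.5 N at first to 5 N fully in; it comes back out when let go.
- green_button_top (a point): Centre of the top face of the green button, a round cap of 30 mm diameter, 50 mm above the bench when out, 42 mm when fully in (still 6 mm above the pendant's case). Moves with the button.
- black_button (a joint): The same for the black stop button, which is not to be pressed.
- black_button_top (a point): Centre of the top face of the black button, same size as the green one, 80 mm from it.
- tape_small: Bystander: small roll of white tape lying flat, 36 mm across, 18 mm high, origin under its centre; stands between the control boxes.
- oil_can: Bystander: small can with a yellow label and white top, 30 mm across, 60 mm high, origin under its centre; stands between the control boxes.
- green_carton: Bystander: green carton 60 x 100 x 40 mm high, origin under its centre, beyond the controls.
- tape_roll: Bystander: roll of brown packing tape lying flat, 90 mm across, 48 mm high, origin under its centre, beyond the controls.
- part_carton: Bystander: brown carton 70 x 110 x 60 mm high, origin under its centre, beyond the controls.
- screwdriver: Bystander: screwdriver lying on the bench between the robot and the controls, less than 40 mm high.
- mug: Bystander: blue mug, 76 mm across and 85 mm high, handle to its +y, origin under its centre, between the robot and the controls.
Things that resemble listed ones, but are neither listed nor needed, are in the scene too. What is shaped like the lane_box but pink is not meant.

How it is judged (in metres and radians):
On the way, in this order (a step that is already met when the one before it is completed fails the run):
1. the red rocker is fully over to ON (value of joint rocker above 0.16 rad), for 0.2 s.
2. the blue key is all the way down (value of joint blue_key above 0.0065 m), for 0.2 s.
3. the green button is fully pressed in (value of joint green_button above 0.0062 m), for 0.2 s.
At the end, for the whole second after the job is handed in: rocker on (above 0.16 rad), blue key down (more than 6.5 mm), green button back out (less than 1.5 mm in), yellow key and black button not pressed, pendant at rest flat on the bench within 30 mm of where it lay (value of joint rocker above 0.16 rad and value of joint blue_key above 0.0065 m and value of joint each of green_button, black_button below 0.0015 m and value of joint yellow_key below 0.002 m and linear speed of pendant below 0.02 m/s and height (world z) of pendant below 0.008 m and distance of pendant from where it was at the start of the episode below 0.03 m); the robot touches nothing.
It fails at once if the blue key is pressed before the rocker is on (value of joint blue_key above 0.004 m and value of joint rocker below 0.1 rad).
It fails at once if the green button is pressed before the blue key is down and the rocker on (value of joint green_button above 0.003 m and (value of joint blue_key below 0.005 m or value of joint rocker below 0.1 rad)).
It fails at once if the yellow key or the black stop button is pressed (more than 3 mm) (value of joint any of yellow_key, black_button above 0.003 m).
It fails at once if the pendant is lifted (12 mm) or pushed away (more than 30 mm) (height (world z) of pendant above 0.012 m or distance of pendant from where it was at the start of the episode above 0.03 m).
It fails at once if another thing on the bench is shifted by more than 25 mm (distance of any of tape_small, oil_can, green_carton, tape_roll, part_carton, screwdriver, mug from where it was at the start of the episode above 0.025 m).
It also fails if it takes over 58 s, if anything falls off the work surface, if the arm or the gripper's body presses on something with over 40 N, if the wrist force passes 120 N, or if a joint passes its speed limit or range.

## Working session

There is one attempt and no reset: what is moved stays moved. The work goes in short steps, Python scripts to look and compute and a tool call to move; the robot and the scene stay as the last step left them, time stands still between calls to the robot, and variables do not carry over. Pictures are saved under pics/ and viewed, on a budget of 10 in all, crops included, one or two more only if the job needs it, and the job is handed in when it is done.

Besides the shell and the picture viewer there is one more tool, called after "Request:" as name(argument=value, ...) on one line, values as JSON. move_arm: Moves the arm, as the interface text tells. Its arguments: {"type":"object","properties":{"commands":{"type":"array"},"squeeze":{"type":"number"}},"required":["commands"]}

```bash
mkdir -p pics; ls; python3 - <<'E'
from plant import *
import cv2,pickle
d={}
for n in("scene","top"):
    c=capture(n);d[n]=c;cv2.imwrite(f"pics/{n}0.png",c["frame"]);print(n,c["camera_matrix"],c["world_to_cam"],[k for k in c])
pickle.dump(d,open("cap0.pkl","wb"));print(get_state())
E
```

```text
pics
scene [[417.23788172   0.         280.80553318]
 [  0.         417.23788172 215.01962067]
 [  0.           0.           1.        ]] [[-0.66447379  0.74719233 -0.01334958  0.32492166]
 [-0.45142504 -0.38708554  0.80397775  0.21345902]
 [ 0.59555858  0.54024847  0.59450952 -1.47361335]
 [ 0.          0.          0.          1.        ]] ['frame', 'camera_matrix', 'world_to_cam']
top [[410.19093802   0.         284.4526349 ]
 [  0.         410.19093802 213.46822188]
 [  0.           0.           1.        ]] [[-2.00999466e-02 -9.99797101e-01 -1.32238337e-03  4.41965672e-02]
 [ 9.95435651e-01 -2.01356498e-02  9.32867592e-02 -5.28184779e-01]
 [-9.32944585e-02  5.58711332e-04  9.95638404e-01 -1.12116172e+00]
 [ 0.00000000e+00  0.00000000e+00  0.00000000e+00  1.00000000e+00]] ['frame', 'camera_matrix', 'world_to_cam']
{'time_s': 0.1, 'joints': array([ 8.15360666e+01,  2.05868625e+01,  6.39996440e-01, -1.60819800e-02,
       -7.01355938e+01, -1.65090437e+01]), 'qd': array([-0.05467002, -0.04138743,  0.1671156 ,  0.11551422,  0.00355454,
       -0.02523468]), 'joint_torque': array([ 4.25221219e-05, -5.84164417e+01,  2.93752116e+01,  7.01537937e+00,
        1.01960273e-02, -5.06822948e-05]), 'tcp_pos': array([0.28480757, 0.61150488, 0.22573426]), 'eef_rot': array([ 1.79916643e+02, -8.93852556e-03, -2.49784461e+01]), 'contact_force': array([ 0.4088047 , -0.1202966 ,  0.61060982]), 'moment': array([-0.05844587,  0.0290635 , -0.0298901 ]), 'gripper_width': 0.08743529433338298}
```

View pics/scene0.png

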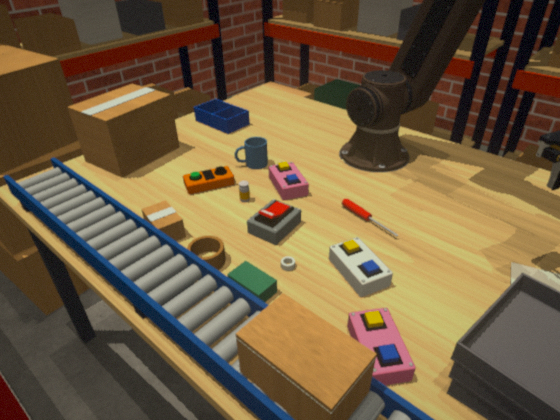

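View pics/top0.png

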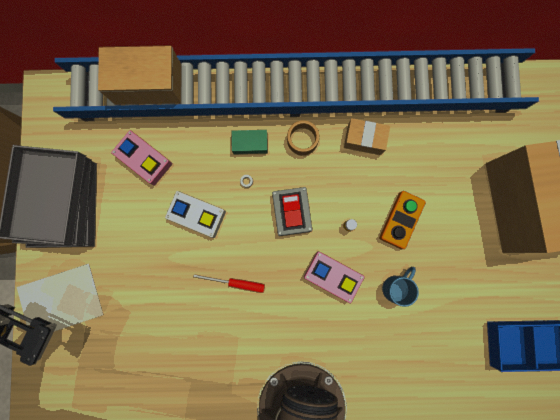

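The top view shows the white lane box with its blue key at (180,208) and yellow at (207,219). The grey power box is at (292,211), with its white bar at (291,199). The pendant's green button is at (411,206) and its black one at (399,232).

Lookalikes for the blue key are the pink boxes' blue keys at (127,147) and (321,271). The blue bin at (525,345) and the mug at (400,290) are also blue. I choose the key on the white box. The only rocker is at (292,210), and the red screwdriver at (245,285) is not it. The green carton at (249,141) is not the green button.

```bash
cat > h.py <<'E'
import numpy as np,cv2,pickle
def ray(c,p,z):
    K=c["camera_matrix"];T=c["world_to_cam"];R,t=T[:3,:3],T[:3,3]
    d=np.linalg.inv(K)@[p[0],p[1],1];d=R.T@[d[0],-d[1],-d[2]];o=-R.T@t
    return o+d*(z-o[2])/d[2]
def proj(c,P):
    q=c["world_to_cam"]@[*P,1];q=c["camera_matrix"]@[q[0],-q[1],-q[2]];return q[:2]/q[2]
def blobs(c,lo,hi,roi,amin=20):
    h=cv2.cvtColor(c["frame"],cv2.COLOR_BGR2HSV);m=cv2.inRange(h,np.array(lo),np.array(hi))
    x0,y0,x1,y1=roi;k=np.zeros_like(m);k[y0:y1,x0:x1]=m[y0:y1,x0:x1]
    n,l,s,ce=cv2.connectedComponentsWithStats(k)
    out=[]
    for i in range(1,n):
        if s[i,4]>=amin:
            ct=cv2.findContours((l==i).astype('uint8'),cv2.RETR_EXTERNAL,cv2.CHAIN_APPROX_NONE)[0]
            out.append((ce[i],s[i,4],cv2.minAreaRect(max(ct,key=len))))
    return out
E
cat > m.py <<'E'
from h import *
d=pickle.load(open("cap0.pkl","rb"))
S={"blue":([105,120,40],[130,255,255],.059),"yellow":([22,150,120],[32,255,255],.059),"green":([45,120,60],[75,255,255],.050),"black":([0,0,0],[180,255,50],.050),"red":([0,180,100],[6,255,255],.057),"white":([0,0,150],[180,60,255],.07),"wbox":([0,0,140],[180,60,255],.045),"orange":([7,200,120],[15,255,255],.036)}
R={"top":{"blue":(165,195,195,222),"yellow":(195,205,222,232),"green":(398,192,425,220),"black":(385,220,412,245),"red":(275,185,312,240),"white":(280,190,305,206),"wbox":(160,185,230,245),"orange":(375,185,430,255)},
"scene":{"blue":(355,255,385,280),"yellow":(338,235,365,258),"green":(185,165,205,183),"black":(210,165,235,180),"red":(255,195,295,225),"white":(255,200,295,220),"wbox":(325,230,395,295),"orange":(180,160,240,195)}}
for n in S:
  for v in("top","scene"):
    lo,hi,z=S[n]
    for b in blobs(d[v],lo,hi,R[v][n]): print(n,v,b[0].round(1),b[1],np.round(b[2][1],1),round(b[2][2]),ray(d[v],b[0],z)[:2].round(4))
f=d["top"]["frame"]; a=cv2.resize(f[180:250,260:330],(400,400),interpolation=2);b=cv2.resize(f[180:250,160:230],(400,400),interpolation=2)
cv2.imwrite("pics/crop1.png",np.hstack([a,b]))
E
python3 m.py
```

```text
blue top [179.6 207.7] 138 [11.8 11.7] 23 [0.5473 0.3178]
blue scene [370.  265.8] 114 [13.4  9.9] 45 [0.5519 0.3243]
yellow top [206.3 218.6] 117 [10.6 10.8] 22 [0.5162 0.2455]
yellow scene [350.5 244.6] 113 [ 9. 15.] 90 [0.5193 0.2504]
green top [410.8 205.7] 97 [10. 10.] 90 [ 0.5409 -0.3124]
green scene [194.6 174.7] 51 [6. 8.] 90 [ 0.5467 -0.3021]
black top [405.9 222.2] 64 [ 6. 15.] 90 [ 0.4961 -0.2969]
black top [398.2 232.5] 120 [11. 12.] 90 [ 0.4684 -0.2746]
black scene [220.3 170.6] 51 [5. 9.] 90 [ 0.4789 -0.2603]
red top [292.2 212.3] 419 [31.  16.3] 82 [0.5286 0.0124]
red scene [275.7 209.3] 233 [13.6 27.6] 57 [0.5268 0.0162]
white top [290.1 198.6] 52 [ 4.  12.4] 83 [0.5647 0.0177]
wbox top [194.1 213.5] 1066 [51.7 30.2] 22 [0.5321 0.2815]
wbox scene [360.5 261.9] 988 [62.2 29.7] 45 [0.5411 0.294 ]
orange top [392.1 223.2] 90 [57.  21.8] 89 [ 0.4949 -0.263 ]
orange scene [204.6 180.2] 241 [11.6 49.9] 84 [ 0.5341 -0.2726]
```

View pics/crop1.png

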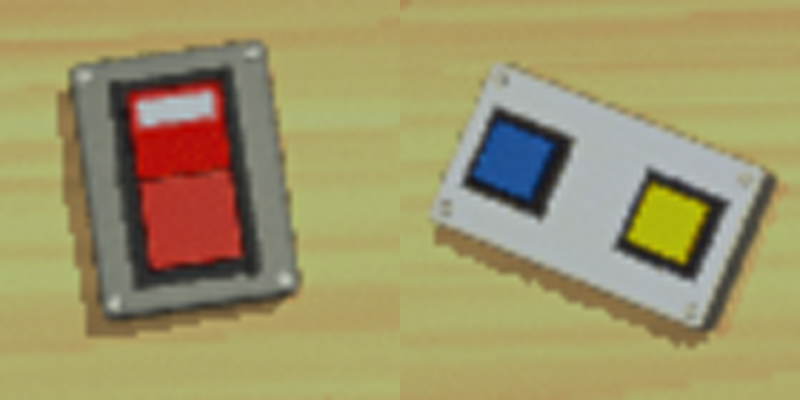

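The crop shows the white bar on the end of the rocker away from the robot (crop pixel 176,107), so box +x is about world +x, turned roughly 7° left. The right-hand panel is the white lane box, with the blue key at crop (513,162).

The measured blue–yellow spacing of 79 mm and green–black of 82 mm both fit the given 80 mm. The scene camera's offsets are explained by it seeing the sides of the caps. The rocker hinge comes out near (0.531, 0.013), so I press at about (0.560, 0.0165).

Request:
move_arm(commands=[[13.7,-29.8,-3,0,0,1.6,0],[13.7,-29.8,-3,0,0,1.6,0],[13.7,-29.8,-3,0,0,1.6,0],[13.7,-29.8,-3,0,0,1.6,0],[13.7,-29.8,-3,0,0,1.6,0],[13.7,-29.8,-3,0,0,1.6,0],[13.7,-29.8,-3,0,0,1.6,0],[13.7,-29.8,-3,0,0,1.6,0],[13.7,-29.8,-3,0,0,1.6,0],[13.7,-29.8,-3,0,0,1.6,0],[13.7,-29.8,-3,0,0,1.6,0],[13.7,-29.8,-3,0,0,1.6,0],[13.7,-29.8,-3,0,0,1.6,0],[13.7,-29.8,-3,0,0,1.6,0],[13.7,-29.8,-3,0,0,1.6,0],[13.7,-29.8,-3,0,0,1.6,0],[13.7,-29.8,-3,0,0,1.6,0],[13.7,-29.8,-3,0,0,1.6,0],[13.7,-29.8,-3,0,0,1.6,0],[13.7,-29.8,-3,0,0,1.6,0]], squeeze=10)

```text
time_s: 2.1
tcp_pos: [0.5591, 0.0146, 0.1662]
eef_rot: [-180.0, 0.0, 7.1]
contact_force: [1.0, 0.4, -0.2]
gripper_width: 0.0007
```

```bash
cat > w.py <<'E'
import sys;from plant import *;from h import *
from scipy.spatial.transform import Rotation as Ro
def wrist():
    s=get_state();c=capture("wrist")
    T=np.eye(4);T[:3,:3]=Ro.from_euler('xyz',s["eef_rot"],degrees=True).as_matrix();T[:3,3]=s["tcp_pos"]
    c["world_to_cam"]=np.linalg.inv(T@c["tool_from_camera"]);return s,c
if __name__=="__main__":
    s,c=wrist();n=sys.argv[1];pickle.dump(c,open(n+".pkl","wb"));cv2.imwrite(f"pics/{n}.png",c["frame"])
    print({k:np.round(s[k],3) for k in("time_s","tcp_pos","eef_rot","joints","contact_force","gripper_width")})
    print("hinge",proj(c,[.531,.013,.057]),"on",proj(c,[.5586,.0165,.0687]),"blue",proj(c,[.5473,.3178,.059]),"green",proj(c,[.5409,-.3124,.05]))
E
python3 w.py w1
```

```text
{'time_s': np.float64(2.1), 'tcp_pos': array([0.559, 0.015, 0.166]), 'eef_rot': array([-1.79999e+02,  2.80000e-02,  7.09700e+00]), 'joints': array([ 2.1541e+01,  1.2492e+01, -1.8960e+01, -9.0000e-03, -5.8575e+01,
        7.5561e+01]), 'contact_force': array([ 0.961,  0.442, -0.201]), 'gripper_width': np.float64(0.001)}
hinge [277.49491135 238.84889414] on [277.22489429 209.80473136] blue [-129.98652242  172.30721533] green [667.9305147  269.44288792]
```

View pics/w1.png

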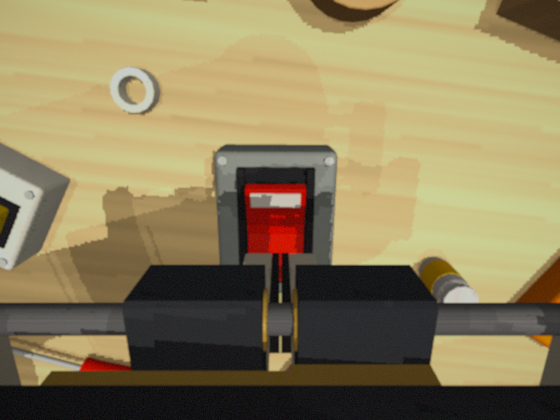

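The wrist view shows the box upright in the picture, with side edges at columns 217 and 337, the white bar at (275,200) and the paddle's end at row 184. The oil can at (450,285) is clear of the fingers. I check the far edge against the model.

```bash
python3 - <<'E'
from h import *
c=pickle.load(open("w1.pkl","rb"));t=pickle.load(open("cap0.pkl","rb"))["top"]
y=np.radians(7);u=np.array([np.cos(y),np.sin(y)])
for n,p,z in[("far edge L",(217,150),.045),("far edge R",(337,150),.045),("bar",(275,200),.0702),("padend",(275,186),.0733)]:
    P=ray(c,p,z);print(n,P.round(4),"along",((P[:2]-[.531,.013])@u).round(4))
print([ray(t,(260+a/5.714,180+b/5.714),.045).round(4) for a,b in[(75,70),(262,42),(298,285),(105,315),(185,178)]])
print("hinge top",ray(t,(292,211.2),.057))
E
```

```text
far edge L [0.5929 0.0671 0.045 ] along 0.068
far edge R [ 0.6042 -0.0237  0.045 ] along 0.0681
bar [0.5663 0.019  0.0702] along 0.0358
padend [0.5774 0.0203 0.0733] along 0.047
[array([0.5864, 0.0636, 0.045 ]), array([ 0.5983, -0.027 ,  0.045 ]), array([ 0.4805, -0.0412,  0.045 ]), array([0.468 , 0.0513, 0.045 ]), array([0.533 , 0.0117, 0.045 ])]
hinge top [0.53171501 0.01293901 0.057     ]
```

The wrist camera puts the box about 5 mm further out than the top camera does. I split the difference and press at (0.564, 0.0175).

Request:
move_arm(commands=[[2.5,1.5,-20,0,0,0,0],[2.5,1.5,-20,0,0,0,0],[0,0,-20,0,0,0,0],[0,0,-15,0,0,0,0],[0,0,-10,0,0,0,0],[0,0,-4,0,0,0,0],[0,0,-4,0,0,0,0],[0,0,-4,0,0,0,0],[0,0,-4,0,0,0,0],[0,0,-3,0,0,0,0],[0,0,-3,0,0,0,0],[0,0,-2,0,0,0,0],[0,0,0,0,0,0,0],[0,0,0,0,0,0,0]])

```text
time_s: 3.55
tcp_pos: [0.5636, 0.0188, 0.0574]
eef_rot: [180.0, 0.0, 7.0]
contact_force: [0.8, 1.0, 0.8]
gripper_width: 0.0003
```

Request:
move_arm(commands=[[0,0,-1,0,0,0,0],[0,0,-1,0,0,0,0],[0,0,0,0,0,0,0],[0,0,0,0,0,0,0],[0,0,0,0,0,0,0]])

```text
time_s: 4.05
tcp_pos: [0.5636, 0.0188, 0.0571]
eef_rot: [180.0, -0.0, 7.1]
contact_force: [-5.9, 1.4, 16.7]
gripper_width: 0.0003
```

Stop felt: 17 N with the face at 57 mm, as described. Next I lift, go above the blue key and verify the rocker from the cameras.

Request:
move_arm(commands=[[0,0,20,0,0,0,0],[0,0,40,0,0,0,0],[0,0,40,0,0,0,0],[-1.5,30,0,0,0,0,0],[-1.5,30,0,0,0,0,0],[-1.5,30,0,0,0,0,0],[-1.5,30,0,0,0,0,0],[-1.5,30,0,0,0,0,0],[-1.5,30,0,0,0,0,0],[-1.5,30,0,0,0,0,0],[-1.5,30,0,0,0,0,0],[-1.5,30,0,0,0,0,0],[-1.5,30,0,0,0,0,0],[0,0,0,0,0,0,0]])

```text
time_s: 5.45
tcp_pos: [0.5479, 0.3213, 0.1544]
eef_rot: [179.9, 0.1, 7.2]
contact_force: [-0.6, -0.8, 0.1]
gripper_width: 0.0006
```

```bash
python3 w.py w2; python3 - <<'E'
from plant import *;from h import *
c=capture("top");t=c["frame"][180:250,260:330];s=capture("scene")["frame"][190:250,235:315]
w=cv2.imread("pics/w2.png")
cv2.imwrite("pics/chk1.png",np.hstack([cv2.resize(w,(400,300)),np.vstack([cv2.resize(t,(300,150),interpolation=2),cv2.resize(s,(300,150),interpolation=2)])]))
E
```

```text
{'time_s': np.float64(5.45), 'tcp_pos': array([0.548, 0.321, 0.154]), 'eef_rot': array([1.79947e+02, 1.00000e-01, 7.16500e+00]), 'joints': array([ 4.7947e+01,  1.9917e+01, -1.0098e+01, -2.9000e-02, -6.0095e+01,
        4.9232e+01]), 'contact_force': array([-0.615, -0.751,  0.1  ]), 'gripper_width': np.float64(0.001)}
hinge [669.52364917 276.53881218] on [698.2209035  250.00200115] blue [284.46796535 211.55279599] green [1041.80693617  305.59468146]
```

View pics/chk1.png

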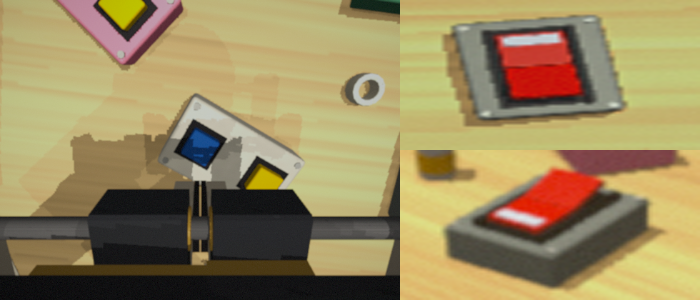

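The rocker is on: its ON half with the white bar lies level and the OFF half stands up. In the wrist view the blue key is at about (281,204) against (284,212) predicted, so I move 3 mm outward (half the disagreement). The cap allows ±15 mm.

Request:
move_arm(commands=[[3,-0.5,-20,0,0,0,0],[0,0,-30,0,0,0,0],[0,0,-30,0,0,0,0],[0,0,-10,0,0,0,0],[0,0,-4,0,0,0,0],[0,0,-4,0,0,0,0],[0,0,-3,0,0,0,0],[0,0,-2,0,0,0,0],[0,0,-1,0,0,0,0],[0,0,-1,0,0,0,0],[0,0,0,0,0,0,0],[0,0,0,0,0,0,0],[0,0,0,0,0,0,0]])

```text
time_s: 6.9
tcp_pos: [0.5525, 0.3186, 0.0513]
eef_rot: [-180.0, -0.1, 7.0]
contact_force: [1.2, -3.9, 5.6]
gripper_width: 0.0004
```

Request:
move_arm(commands=[[0,0,-1,0,0,0,0],[0,0,-0.5,0,0,0,0],[0,0,0,0,0,0,0],[0,0,0,0,0,0,0]])

```text
time_s: 7.3
tcp_pos: [0.5526, 0.3186, 0.0511]
eef_rot: [-180.0, -0.1, 7.1]
contact_force: [-2.4, -4.6, 15.5]
gripper_width: 0.0003
```

The blue key bottomed at 51 mm with 15 N. On to above the green button.

Request:
move_arm(commands=[[0,0,30,0,0,0,0],[0,0,40,0,0,0,0],[0,0,40,0,0,0,0],[-0.5,-39.4,0,0,0,0,0],[-0.5,-39.4,0,0,0,0,0],[-0.5,-39.4,0,0,0,0,0],[-0.5,-39.4,0,0,0,0,0],[-0.5,-39.4,0,0,0,0,0],[-0.5,-39.4,0,0,0,0,0],[-0.5,-39.4,0,0,0,0,0],[-0.5,-39.4,0,0,0,0,0],[-0.5,-39.4,0,0,0,0,0],[-0.5,-39.4,0,0,0,0,0],[-0.5,-39.4,0,0,0,0,0],[-0.5,-39.4,0,0,0,0,0],[-0.5,-39.4,0,0,0,0,0],[-0.5,-39.4,0,0,0,0,0],[-0.5,-39.4,0,0,0,0,0],[-0.5,-39.4,0,0,0,0,0],[0,0,0,0,0,0,0]])

```text
time_s: 9.3
tcp_pos: [0.5437, -0.3154, 0.1583]
eef_rot: [-180.0, 0.0, 6.8]
contact_force: [-0.6, -0.1, -0.5]
gripper_width: 0.0004
```

```bash
python3 w.py w3; python3 - <<'E'
from plant import *;from h import *
c=pickle.load(open("w3.pkl","rb"))
for b in blobs(c,[45,120,60],[75,255,255],(200,120,380,290)):print(b,ray(c,b[0],.05))
t=capture("top")["frame"][185:235,155:235];s=capture("scene")["frame"][225:305,320:400]
w=c["frame"]
cv2.imwrite("pics/chk2.png",np.hstack([cv2.resize(w,(400,300)),np.vstack([cv2.resize(t,(300,150),interpolation=2),cv2.resize(s,(300,150),interpolation=2)])]))
E
```

```text
{'time_s': np.float64(9.3), 'tcp_pos': array([ 0.544, -0.315,  0.158]), 'eef_rot': array([-1.79995e+02,  2.00000e-03,  6.82500e+00]), 'joints': array([-1.23570e+01,  1.90880e+01, -1.07990e+01, -5.00000e-03,
       -6.01170e+01,  1.09184e+02]), 'contact_force': array([-0.605, -0.147, -0.538]), 'gripper_width': np.float64(0.0)}
hinge [-173.97447072  173.2118763 ] on [-210.56197475  136.06621326] blue [-652.9381679    97.58065224] green [275.54466206 208.22884958]
(array([274.24204355, 203.16164154]), np.int32(1194), ((274.0, 203.0), (38.0, 38.0), 90.0)) [ 0.54479946 -0.31095142  0.05      ]
```

View pics/chk2.png

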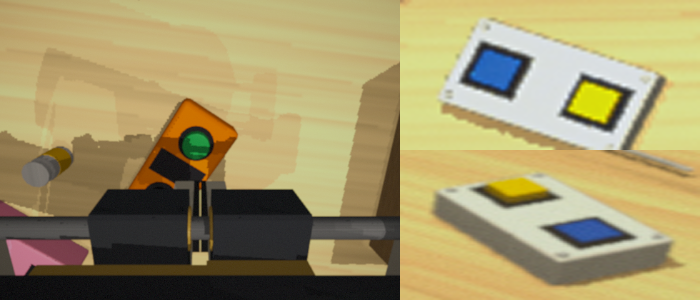

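The blue key is clearly lower than the yellow one in the scene crop. The green button is at wrist pixel (274,203), giving (0.545,-0.311), within 4 mm of the top camera. I press at (0.544,-0.312).

Request:
move_arm(commands=[[0,3,-30,0,0,0,0],[0,0,-40,0,0,0,0],[0,0,-28,0,0,0,0],[0,0,-6,0,0,0,0],[0,0,-4,0,0,0,0],[0,0,-4,0,0,0,0],[0,0,-3,0,0,0,0],[0,0,-2,0,0,0,0],[0,0,-1,0,0,0,0],[0,0,-0.5,0,0,0,0],[0,0,0,0,0,0,0],[0,0,0,0,0,0,0]])

```text
time_s: 10.65
tcp_pos: [0.5452, -0.309, 0.0422]
eef_rot: [179.9, -0.2, 7.1]
contact_force: [-0.6, 5.2, 10.1]
gripper_width: 0.0003
```

Request:
move_arm(commands=[[0,0,-0.5,0,0,0,0],[0,0,0,0,0,0,0],[0,0,0,0,0,0,0]])

```text
time_s: 10.95
tcp_pos: [0.5452, -0.3091, 0.0422]
eef_rot: [179.9, -0.2, 7.1]
contact_force: [-1.7, 5.9, 13.6]
gripper_width: 0.0002
```

Request:
move_arm(commands=[[0,0,10,0,0,0,0],[0,0,40,0,0,0,0],[0,0,45,0,0,0,0],[-10,0,45,0,0,0,0],[-30,0,0,0,0,0,0],[-30,0,0,0,0,0,0],[-30,0,0,0,0,0,0],[0,0,0,0,0,0,0],[0,0,0,0,0,0,0]])

```text
time_s: 11.85
tcp_pos: [0.4435, -0.3094, 0.1808]
eef_rot: [180.0, -0.1, 7.0]
contact_force: [1.0, -0.5, 0.4]
gripper_width: 0.0005
```

```bash
python3 w.py w4; python3 - <<'E'
from plant import *;from h import *
c=pickle.load(open("w4.pkl","rb"));t=capture("top")["frame"];s=capture("scene")["frame"]
for b in blobs(c,[45,120,60],[75,255,255],(0,0,560,300),300):print(b[0],ray(c,b[0],.05))
cv2.imwrite("pics/chk3.png",np.hstack([cv2.resize(s[120:330,150:430],(400,300)),np.vstack([cv2.resize(c["frame"],(200,150)),cv2.resize(t,(200,150))])]))
E
```

```text
{'time_s': np.float64(11.85), 'tcp_pos': array([ 0.444, -0.309,  0.181]), 'eef_rot': array([ 1.79967e+02, -5.10000e-02,  6.99000e+00]), 'joints': array([-1.41130e+01,  9.96300e+00, -2.01400e+01,  1.50000e-02,
       -5.98380e+01,  1.11095e+02]), 'contact_force': array([ 0.955, -0.495,  0.364]), 'gripper_width': np.float64(0.001)}
hinge [-163.05472214   26.46948297] on [-199.87988702  -24.18024134] blue [-659.73419334  -64.4228067 ] green [299.83645515  72.25731187]
[297.90080823  69.16678913] [ 0.54285374 -0.31068269  0.05      ]
```

View pics/chk3.png

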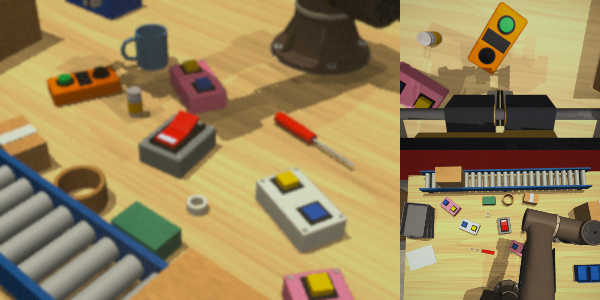

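The rocker is on, the blue key is down, and the green button stands out again. The pendant hasn't moved (button at 0.543,-0.311) and the bystanders are in place. The tool is free, with about 1 N read, which is noise.

```bash
python3 -c "
from plant import *
print(close_job())"
```

```text
the job is handed in; nothing more can be done
None
```

I ran the start sequence in the required order with the closed fingertips and handed the job in at about 12 s, well under the 58 s limit. No verdict was reported.

| Control | Where it bottomed | Force at the stop | State in later pictures |
|---|---|---|---|
| Red rocker | 57.1 mm | about 17 N | ON half level, OFF half raised |
| Blue key on the white box | 51.1 mm | about 15 N | clearly lower than the yellow key |
| Green button | 42.2 mm | 10–14 N, held about 0.5 s | standing out again |

- **Last checks:** the rocker was on, the blue key was down and the green button was out. The pendant was within about 2 mm of where it lay, and I saw no shift in the other things on the bench. The tool was clear of everything, reading about 1 N, which is sensor noise.
- **Disagreements:** the wrist camera put the rocker and blue key about 6 mm further out than the top camera. For the green button the gap was about 4 mm. I pressed roughly between the two readings, well inside the size of each control.
- **Not measured:** I never used the yellow key or black button, but checked that they were up only by eye in the pictures.

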